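# Clip the cylinder down and draw its piston rod out to the groove

### The job

Press the raised spring clamp on the test stand down until it clips by itself onto the cross pin on the cylinder's side, so that the cylinder stays down in its pocket. Then take the piston rod by its head and draw it straight out along its leaning axis, without forcing it sideways, until the turned groove in the rod has just come out fully above the collar, no further, and finish while holding the rod there, the clamp still clipped and the cylinder still seated. Leave the tin, the capacitor and the spanner where they are.

Things in the scene. Friction and masses are not known exactly. Their poses are not given: they have to be found in the camera images.
- stand: Grey steel test stand fixed to the bench: base plate 100 x 180 x 12 mm, 60 mm to -y and 120 mm to +y of its origin, which lies on the bench; z up. Its bed and pocket lean 0.35 rad, so the cylinder's top leans towards the stand's -x; y stays level. The clamp's post is on the +y side: hinge axis square to y and to the bore axis, 88 mm to +y of it and 62 mm up it from the seat
- stand_seat (a point): middle of the pocket's floor, 45 mm above the bench, where the underside of the cylinder sits (the pocket's walls are 44 mm high, 1 mm clear round the cylinder). The axes of this point are the stand's (z vertical)
- barrel: The cylinder: aluminium block 40 x 40 x 90 mm, 0.6 kg, loose in the pocket, a round dark collar (30 mm wide, 6 mm high) on top, a small brass port on its -x face. Origin: centre of its underside; z is the bore axis, leaning 0.35 rad; bore 15 mm. On its +y side a 10 mm cross pin, parallel to its x axis, between two ears, at y = 40, z = 62 mm
- collar_top (a point): centre of the collar's top face, 96 mm up the bore axis from the cylinder's underside; z along the bore axis, outwards
- rod: Steel piston rod, 14 mm diameter (0.5 mm play all round), about 0.2 kg, loose in the bore, at the start standing on the bore's floor 8 mm above the cylinder's underside. Origin: its lower end; z up the rod. A dark square head, 22 x 22 mm, its faces along the rod's x and y (at the start the cylinder's), spans z = 98 to 126 mm; its underside starts 10 mm above the collar
- rod_head (a point): middle of the rod's square head (112 mm above the rod's lower end), the place to grip, across its flat faces
- rod_groove (a point): middle of the turned groove, 4 mm wide, in the rod, 48 mm above its lower end; hidden in the bore, 40 mm below the collar's top, when the rod is home
- clamp (a joint): angle of the clamp bar about its hinge, rad: 0 lying on the pin, clipped; it starts open at about 0.5 to 0.62. A light spring (0.15 N m/rad towards 0.6) lifts it until the sprung wire hook under it has snapped round the pin at about 0 and keeps it shut. Pressing it shut takes roughly 5 to 12 N
- clamp_pad (a point): point on top of the clamp bar's rubber pad, 38 mm from the hinge. The bar points from the hinge to the cylinder; the pad, 18 mm wide, spans 24 to 56 mm from the hinge, the hook's pivot rod crossing it at 44 mm, 1.5 mm proud. Shut, this point is 50 mm to +y of the bore axis and 76 mm up it from the seat. Pressing there, straight down or along the bore axis, shuts the clamp
- tin_brass: bystander: metal tin of odds and ends, 68 mm across, 80 mm high; origin under its centre
- capacitor_1: bystander: upright blue can capacitor, 36 mm across, 55 mm high; origin under its centre
- spanner_1: bystander: flat open spanner 164 mm long, 6 mm thick; origin under its centre
Things that resemble listed ones, but are neither listed nor needed, are in the scene too. What is shaped like the barrel but orange or turquoise is not meant.

How it is judged (in metres and radians):
On the way, in this order (a step that is already met when the one before it is completed fails the run):
1. the clamp is clipped on the pin and stays so with the fingers off it, the rod still home (value of joint clamp below 0.06 rad and contact force between the fingers and stand below 0.3 N and z of rod_groove in the frame of collar_top below -0.03 m and distance between barrel and stand_seat below 0.006 m), for 0.2 s.
2. the rod is held by the fingers straight, with its groove just above the collar (z of rod_groove in the frame of collar_top between -0.001 and 0.014 m and angle between rod's own z axis and vertical between 0.31 and 0.39 rad and angle between the z axis of rod and the z axis of barrel, either way round below 0.035 rad and value of joint clamp below 0.06 rad and distance between barrel and stand_seat below 0.006 m and contact force between the fingers and rod above 2 N), for 0.3 s.
At the end, for the whole second after the job is handed in: Fingers hold the rod (over 2 N), at rest, groove middle 1 mm below to 14 mm above the collar top, rod leaning 0.31 to 0.39 rad and within 0.035 rad of the cylinder axis; clamp clipped (under 0.06 rad), cylinder within 6 mm of its seat, fingers off it and the stand (all of step 2 and linear speed of rod below 0.01 m/s and contact force between the fingers and barrel below 0.5 N and contact force between the fingers and stand below 0.5 N); the arm keeps its last pose, push and grip.
It fails at once if the rod is drawn much too far, its groove over 24 mm above the collar (z of rod_groove in the frame of collar_top above 0.024 m).
It fails at once if the rod is forced sideways or jammed in the bore (it leans under 0.285 or over 0.415 rad, over 0.06 rad from the cylinder's axis, or bears on the cylinder with over 30 N) (angle between rod's own z axis and vertical below 0.285 rad or angle between rod's own z axis and vertical above 0.415 rad or angle between the z axis of rod and the z axis of barrel, either way round above 0.06 rad or contact force between rod and barrel above 30 N).
It fails at once if the cylinder is dragged out of its pocket (distance between barrel and stand_seat above 0.015 m).
It fails at once if a bystander is moved (distance of any of tin_brass, capacitor_1, spanner_1 from where it was at the start of the episode above 0.03 m).
It also fails if it takes over 45 s, if anything falls off the work surface, if the arm or the gripper's body presses on something with over 40 N, if the wrist force passes 120 N, or if a joint passes its speed limit or range.

### The arm

A 6-joint arm with a two-finger parallel gripper is mounted at the origin on a cart in front of the work surface, level with it; the furniture and walls round the work are solid. World frame = base frame: x ahead of the robot, y to its left, z up, the work surface at z = 0. Lengths are in mm, angles in rad, forces in N, time in s.
With the tool pointing down it reaches from about 275 to 725 mm from the base axis. Payload 5.6 kg.
Tool frame: the origin (TCP) lies midway between the tips of the shut fingers; the grasp point (between the pads) lies 19 mm behind it; z points along the fingers, y is the line along which they close (so a half turn about z gives the same grasp; the last joint's range is limited). The gripper opens to 85 mm and grips with 20 to 120 N. Pads are 22 mm wide; open, the fingers measure 114 mm over their backs; the gripper's body (76 mm by 85 mm) begins 54 mm behind the grasp point. The pads swing forward as they close: fully open they stand 13 mm farther back than shut.
Start: joints at [1.628, 0.255, 0.108, 0, -1.424, -0.285], TCP at [124.182, 535.791, 231.283] pointing down, gripper open.
Joint ranges: [-2.95, 2.95], [-1.21, 1.97], [-1.09, 1.5], [-2.87, 1.71], [-2.94, -0.07], [-3.05, 3.05]. Speed limits (rad/s): [2.57, 2.57, 3.14, 3.14, 3.14, 3.14].

### API

Orientations are given as a rotation vector (axis times angle).
In Python, from workcell import observe, capture, camera_info, sign_off gives the robot as it stands.
- The arm moves only by the tool move_arm, never from a script. Its argument "increments" is a list that holds one entry, the list of rows, each a list of 7 numbers: the turn, a rotation vector about the tool's x, y, z in rad, then the shift along the tool's x, y, z in m, then the finger opening in m, from 0 to 0.0854. In form: [[[ax, ay, az, dx, dy, dz, grip], ...]]. A call has 1 to 20 rows; each row is the pose to reach, as a shift and turn from the pose commanded when the call began, along the tool's axes at that moment; what a row does not reach only later rows make up. A row lasts 1/10 s, in which the tool goes at most 50 mm and 8.59 degrees, less where a joint would pass 70% of its speed; a pose out of reach is approached as far as the arm can. A call with a gripper value outside its range is refused whole. The fingers move at their own pace and stop on an object; "force" is the grip in N (left out, the last holds). Time passes only in rows, so rows that repeat a pose let the fingers close. It gives the time, the measured TCP pose, the force, the opening and the grip force at its end, in the units of the state.
- observe(): the state, without advancing time (a new reading comes with each control period).
- capture(name): name is "side" or "top" or "wrist"; returns the picture (400x640x3 uint8, red, green, blue); there is no depth.
- camera_info(name): a dict with "intrinsics" (3x3 intrinsics, pixels), "k1" (the pictures are not rectified: a ray, as slopes to the right and down, at radius r is drawn at 1 + k1 r^2 times it, then the intrinsics apply), "R" (3x3) and "t" (3): a world point X has camera coordinates R X + t. Camera axes: x right, y down, z forward; pixel columns grow to the right and rows downward; lengths in mm; the calibration is good to about 2 mm. A picture is of the moment at which its call begins: read the wrist's pose just before it. camera_info takes no time and is no camera call; for the wrist camera it gives the pose at the moment of the call.
- sign_off(): hands the job in; it is judged then, once.
The state is a dict: "clock": time; "joints": joint angles; "joint_velocities": joint speeds; "tau": joint torques, N m; "position": TCP position; "eef_rot": TCP orientation; "contact_force": force on the tool from outside, world axes, zero at the start; "ft_torque": the same for the moment, N m; "grip_width": finger opening in mm; "grasp_force": force on a finger pad.
Only numpy, scipy, OpenCV 4.12 (cv2) and the standard library are available. Lean on these libraries where they do the work, as an engineer would, in place of code of your own. Each camera call takes 0.05 s, during which the arm holds its last target. There are 200 camera calls.

## Working session

There is one attempt and no reset: what is moved stays moved. The work goes in short steps, Python scripts to look and compute and a tool call to move; the robot and the scene stay as the last step left them, time stands still between calls to the robot, and variables do not carry over. Pictures are saved under pics/ and viewed, at most 10 in all, crops included, and the job is handed in when it is done.

Besides the shell and the picture viewer there is one more tool, called as a command line: name --argument value ..., lists and objects as JSON in quotes. move_arm: Moves the arm, as the interface text tells. Its arguments: {"type":"object","properties":{"increments":{"type":"array"},"force":{"type":"number"}},"required":["increments"]}

```bash
mkdir -p pics; ls
python3 - <<'E'
from workcell import *
import cv2,numpy as np
np.set_printoptions(precision=4,suppress=True)
s=observe();print(s)
ims=[]
for n in ("side","top","wrist"):
    c=camera_info(n);print(n,c)
    im=capture(n)[:,:,::-1];cv2.imwrite(f"pics/{n}0.png",im)
E
```

```text
pics
{'clock': 0.0, 'joints': array([ 1.6276,  0.2557,  0.107 , -0.0005, -1.4239, -0.2846]), 'joint_velocities': array([-0.0011, -0.0006, -0.0017, -0.0003, -0.0005,  0.0013]), 'tau': array([  0.0008, -38.6635,  23.7943,   5.3651,  -0.0061,  -0.    ]), 'position': array([124.0223, 535.3007, 230.3714]), 'eef_rot': array([ 3.1193, -0.3569, -0.0003]), 'contact_force': array([-0.3112,  0.2466, -1.0929]), 'ft_torque': array([0.026 , 0.0312, 0.0591]), 'grasp_force': 0.0, 'grip_width': 85.50182166387589}
side {'intrinsics': array([[479.1988,   0.    , 321.4591],
       [  0.    , 479.1988, 197.0686],
       [  0.    ,   0.    ,   1.    ]]), 'k1': -0.06535598873849065, 'R': array([[ 0.9252, -0.3795,  0.0029],
       [-0.2206, -0.5439, -0.8096],
       [ 0.3088,  0.7484, -0.5869]]), 't': array([-658.4198,   83.316 , 1017.4951])}
top {'intrinsics': array([[433.1774,   0.    , 310.1206],
       [  0.    , 433.1774, 200.074 ],
       [  0.    ,   0.    ,   1.    ]]), 'k1': 0.037666700025492335, 'R': array([[-0.0299, -0.9991, -0.0289],
       [-0.9949,  0.0325, -0.096 ],
       [ 0.0968,  0.0259, -0.995 ]]), 't': array([-273.3258,  582.1328, 1013.752 ])}
wrist {'intrinsics': array([[276.5101,   0.    , 318.3459],
       [  0.    , 276.5101, 199.9113],
       [  0.    ,   0.    ,   1.    ]]), 'k1': -0.045914322971754004, 'R': array([[-0.2263, -0.9741,  0.0013],
       [-0.9376,  0.2182,  0.2708],
       [-0.2641,  0.0601, -0.9626]]), 't': array([549.647 , -35.08  , 378.8222])}
```

View pics/side0.png

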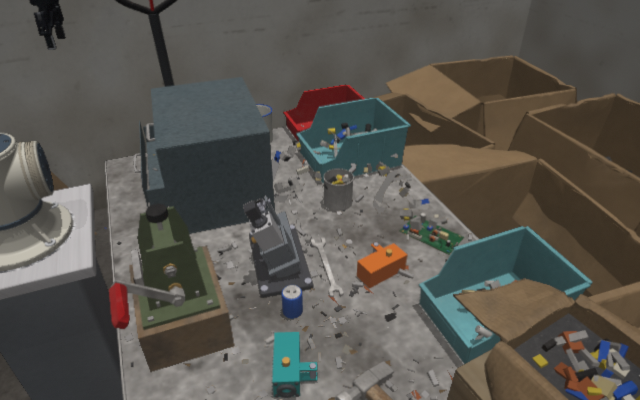

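View pics/top0.png

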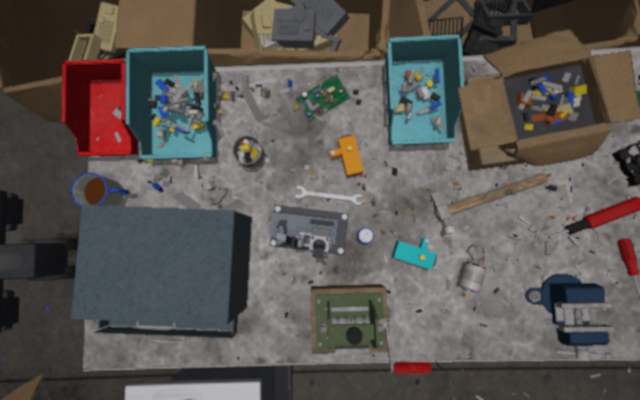

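The side view shows the grey stand at about (278,250) with the leaning cylinder. The top view shows it at (308,232), with the tin at (249,152), the capacitor at (365,236) and the spanner at (328,194). The orange block (350,155) and the turquoise one (415,253) are decoys. A big dark box stands between the arm and the stand. Next, a close crop.

Run:
```python
import cv2,numpy as np
s=cv2.imread("pics/side0.png")[180:310,220:350];t=cv2.imread("pics/top0.png")[190:270,255:385]
a=cv2.resize(s,(520,520),interpolation=cv2.INTER_CUBIC)
a=cv2.resize(s,None,fx=4.5,fy=4.5,interpolation=cv2.INTER_CUBIC)
cv2.imwrite("pics/c1.png",a)
b=cv2.resize(t,None,fx=6,fy=6,interpolation=cv2.INTER_CUBIC)
cv2.imwrite("pics/c2.png",b);print(a.shape,b.shape)
```

```text
(585, 585, 3) (480, 780, 3)
```

View pics/c1.png

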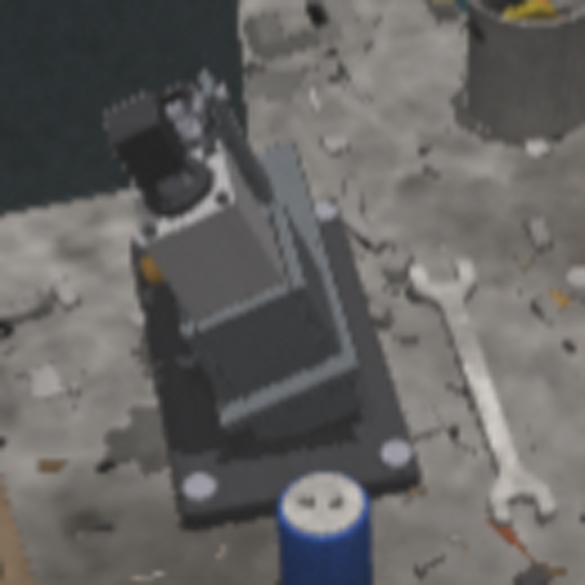

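View pics/c2.png

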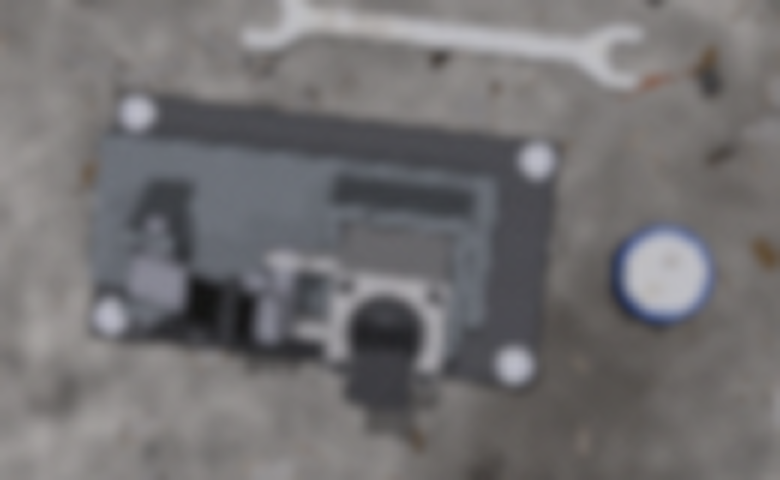

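The crops show:
- The stand's four plate bolts, in top-crop pixels: (137,112), (110,316), (537,160), (515,365).
- The dark rod head at side (252,211) and top (319,252).
- The clamp on the left (+y) side.
- The grey block is the one meant. Orange at top (350,155) and turquoise at top (415,253) are rejected.

Next I triangulate.

```bash
cat > h.py <<'E'
import numpy as np,cv2
from workcell import camera_info
from scipy.spatial.transform import Rotation as Ro
np.set_printoptions(precision=3,suppress=True)
def ray(c,uv):
    K=c["intrinsics"];d=(np.array(uv,float)-K[:2,2])/[K[0,0],K[1,1]]
    s=d.copy()
    for _ in range(20): s=d/(1+c["k1"]*(s@s))
    R=c["R"];v=R.T@np.array([s[0],s[1],1]);return -R.T@c["t"],v/np.linalg.norm(v)
def plane(c,uv,z):
    o,v=ray(c,uv);return o+v*(z-o[2])/v[2]
def tri(obs):
    A=np.zeros((3,3));b=np.zeros(3);L=[]
    for c,uv in obs:
        o,v=ray(c,uv);P=np.eye(3)-np.outer(v,v);A+=P;b+=P@o;L.append((o,P))
    X=np.linalg.solve(A,b);return X,[round(float(np.linalg.norm(P@(X-o))),1) for o,P in L]
def proj(c,X):
    p=c["R"]@X+c["t"];s=p[:2]/p[2];s=s*(1+c["k1"]*(s@s));return c["intrinsics"][:2,:2]@s+c["intrinsics"][:2,2]
E
python3 - <<'E'
from h import *
S=camera_info("side");T=camera_info("top")
tp=lambda x,y:(255+(x+.5)/6-.5,190+(y+.5)/6-.5)
sp=lambda x,y:(220+(x+.5)/4.5-.5,180+(y+.5)/4.5-.5)
B=np.array([plane(T,tp(*p),14) for p in [(137,112),(110,316),(537,160),(515,365)]]);print(B,B.mean(0))
for i,j in((0,2),(1,3),(0,1),(2,3)):d=B[j]-B[i];print(np.linalg.norm(d),np.arctan2(d[1],d[0]))
for s,t in [((396,452),(537,160)),((200,486),(515,365)),((327,210),(137,112))]:print("bolt",tri([(S,sp(*s)),(T,tp(*t))]))
print("head",tri([(S,sp(143,140)),(T,tp(383,375))]))
for s,t in [((268,145),(240,210)),((160,155),(232,322)),((240,83),(83,206)),((152,93),(75,320))]:print("box",tri([(S,s),(T,t)]))
print("tin",plane(T,(249,152),80),"cap",plane(T,tp(662,273),55))
print("green box",tri([(S,(157,212)),(T,(354,336))]))
E
```

```text
[[ 557.004 -211.415   14.   ]
 [ 475.511 -198.77    14.   ]
 [ 532.562 -371.605   14.   ]
 [ 451.308 -359.796   14.   ]] [ 504.096 -285.396   14.   ]
162.04432792099624 -1.7222115145749886
162.83468196274882 -1.719984764203639
82.4677010669695 2.9876480211202256
82.10690350415165 2.997257965834109
bolt (array([ 531.907, -371.352,   15.823]), [0.6, 0.6])
bolt (array([ 450.739, -359.565,   16.136]), [0.6, 0.6])
bolt (array([ 557.133, -211.746,   16.379]), [0.3, 0.3])
head (array([ 452.37 , -308.779,  157.699]), [0.2, 0.2])
box (array([ 537.512, -152.546,  188.34 ]), [4.4, 4.4])
box (array([ 325.395, -138.756,  205.185]), [0.5, 0.5])
box (array([557.797, 159.665, 196.728]), [1.7, 1.7])
box (array([340.671, 163.286, 205.728]), [2.3, 2.3])
tin [ 683.345 -155.765   80.   ] cap [ 485.476 -415.562   55.   ]
green box (array([ 300.807, -369.544,  242.386]), [0.0, 0.0])
```

```bash
cat >> h.py <<'E'
from workcell import observe
yaw=-0.150
xs=np.array([np.cos(yaw),np.sin(yaw),0]);ys=np.array([-np.sin(yaw),np.cos(yaw),0]);zs=np.array([0,0,1.])
a=np.cos(.35)*zs-np.sin(.35)*xs
xb=np.cos(.35)*xs+np.sin(.35)*zs
Rt=np.c_[xb,-ys,-a]  # tool along the bore, closing along y
def inc(p,R=None):
    s=observe();R0=Ro.from_rotvec(s["eef_rot"]).as_matrix()
    return np.r_[Ro.from_matrix(R0.T@(R0 if R is None else R)).as_rotvec(),R0.T@(np.array(p)-s["position"])/1000]
E
python3 - <<'E'
from h import *
print(a,xb,np.linalg.det(Rt))
for p in [(250,420,400),(400,100,400),(418,-250,380)]:print(inc(p))
print(inc((418,-277,280),Rt))
E
```

```text
[-0.339  0.051  0.939] [ 0.929 -0.14   0.343] 1.0
[ 0.     0.     0.     0.149  0.084 -0.169]
[ 0.     0.     0.     0.367  0.362 -0.169]
[ 0.     0.     0.     0.464  0.699 -0.148]
[ 0.015  0.35  -0.077  0.47   0.725 -0.048]
```

move_arm --increments '[[[0,0,0,0.04,0.02,-0.05,0.0],[0,0,0,0.08,0.05,-0.1,0.0],[0,0,0,0.12,0.08,-0.15,0.0],[0,0,0,0.15,0.1,-0.17,0.0],[0,0,0,0.18,0.13,-0.17,0.0],[0,0,0,0.22,0.17,-0.17,0.0],[0,0,0,0.26,0.21,-0.17,0.0],[0,0,0,0.3,0.25,-0.17,0.0],[0,0,0,0.34,0.3,-0.17,0.0],[0,0,0,0.36,0.35,-0.17,0.0],[0,0,0,0.38,0.4,-0.17,0.0],[0,0,0,0.4,0.45,-0.17,0.0],[0,0,0,0.42,0.5,-0.17,0.0],[0,0,0,0.44,0.55,-0.17,0.0],[0,0,0,0.45,0.6,-0.17,0.0],[0,0,0,0.46,0.65,-0.16,0.0],[0,0,0,0.464,0.7,-0.15,0.0],[0,0,0,0.464,0.7,-0.15,0.0],[0,0,0,0.464,0.7,-0.15,0.0],[0,0,0,0.464,0.7,-0.15,0.0]]]' --force 20

```text
clock: 2.15
position: [417.3, -254.1, 379.2]
eef_rot: [-3.12, 0.365, 0.007]
contact_force: [0.4, 1.1, -0.3]
grip_width: 0.2
grasp_force: 0.0
```

Run:
```python
from h import *
s=observe();print(s["clock"],s["position"],s["joints"]);print(inc((418,-277,280),Rt))
```

```text
2.15 [ 417.256 -254.126  379.177] [-0.225  0.138  0.332  0.    -1.769  1.563]
[ 0.014  0.354 -0.082  0.006  0.022  0.099]
```

move_arm --increments '[[[0.003,0.09,-0.02,0.002,0.006,0.025,0.0],[0.007,0.18,-0.04,0.004,0.012,0.05,0.0],[0.01,0.27,-0.06,0.006,0.018,0.075,0.0],[0.014,0.354,-0.082,0.006,0.022,0.1,0.0],[0.014,0.354,-0.082,0.006,0.022,0.1,0.0],[0.014,0.354,-0.082,0.006,0.022,0.1,0.0]]]'

```text
clock: 2.75
position: [418.3, -273.5, 281.5]
eef_rot: [3.059, -0.222, 0.546]
contact_force: [-0.7, 0.9, 1.0]
grip_width: -0.2
grasp_force: 0.0
```

Run:
```python
from h import *
from workcell import capture
import pickle
c=camera_info("wrist");im=capture("wrist")[:,:,::-1];s=observe();print(s["position"],s["joints"])
pickle.dump(c,open("w1.pkl","wb"));cv2.imwrite("pics/w1.png",im)
seat=np.array([499.6,-315,45])
for n,p in dict(head=seat+120*a,headtop=seat+134*a,collar=seat+96*a,pad=seat+76*a+50*ys,hinge=seat+62*a+88*ys).items():print(n,p,proj(c,p))
```

```text
[ 419.64  -273.889  282.854] [-0.307 -0.077 -0.167 -0.06  -1.131  1.749]
head [ 458.914 -308.851  157.725] [347.003 192.704]
headtop [ 454.168 -308.134  170.876] [348.421 196.186]
collar [ 467.051 -310.081  135.18 ] [344.862 187.448]
pad [ 481.304 -261.667  116.392] [300.839 183.455]
hinge [ 491.73  -224.811  103.241] [270.612 180.944]
```

View pics/w1.png

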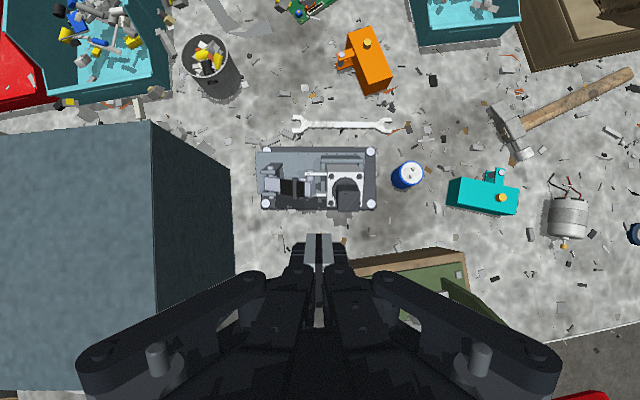

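The wrist view shows the stand around (318,180) and the rod head at about (347,195). The clamp bar is at about (292,187). Next I enlarge it.

Run:
```python
import cv2
a=cv2.imread("pics/w1.png")[140:220,250:383]
cv2.imwrite("pics/c3.png",cv2.resize(a,None,fx=6,fy=6,interpolation=cv2.INTER_CUBIC))
```

```text
(no output)
```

View pics/c3.png

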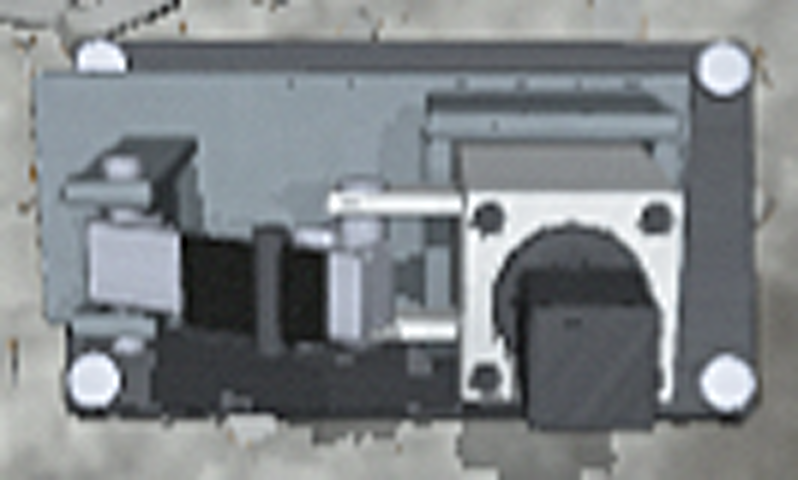

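Run:
```python
from h import *
import pickle
c=pickle.load(open("w1.pkl","rb"));T=camera_info("top");S=camera_info("side")
f=lambda x,y:(250+(x+.5)/6-.5,140+(y+.5)/6-.5)
tp=lambda x,y:(255+(x+.5)/6-.5,190+(y+.5)/6-.5)
sp=lambda x,y:(220+(x+.5)/4.5-.5,180+(y+.5)/4.5-.5)
for n,p,h in [("headtop",(591,367),134),("collar",(574,306),96),("cyltop",(570.5,297.5),90)]:
    X=plane(c,f(*p),45+h*a[2]);print(n,X,"seat",X-h*a)
B=np.array([plane(c,f(*p),15) for p in [(101,62),(95,380),(723,68),(727,382)]]);print(B,B.mean(0)-30*ys)
d=B[0]-B[2],B[1]-B[3];print([np.arctan2(-v[0],v[1]) for v in d],[np.linalg.norm(v) for v in d])
# heights: far right-top bolt, screw far right
print(tri([(c,f(723,68)),(T,tp(537,160)),(S,sp(396,452))]))
print("brightscrew cyl", tri([(c,f(489,217)),(S,sp(224,198))]), tri([(c,f(485,378)),(S,sp(148,230))]))
print("head top",tri([(c,f(591,367)),(T,tp(383,378))]))
print("pivot mid ray",tri([(c,f(270,290)),(T,tp(228,310))]), [plane(c,f(268,290),z) for z in (110,120,130,140)])
print("pad half width vec:",)
```

```text
headtop [ 449.805 -307.121  170.876] seat [ 495.237 -313.988   45.   ]
collar [ 463.537 -309.972  135.18 ] seat [ 496.085 -314.891   45.   ]
cyltop [ 465.771 -310.207  129.544] seat [ 496.285 -314.819   45.   ]
[[ 556.551 -211.376   15.   ]
 [ 474.266 -199.107   15.   ]
 [ 531.405 -371.779   15.   ]
 [ 450.197 -359.553   15.   ]] [ 498.622 -315.117   15.   ]
[np.float64(-0.15549834921762679), np.float64(-0.14889738848977438)] [np.float64(162.3628218854533), np.float64(162.24090332412905)]
(array([ 531.661, -371.472,   15.888]), [0.5, 0.8, 0.4])
brightscrew cyl (array([ 485.787, -298.603,  111.064]), [0.3, 0.3]) (array([ 454.456, -293.563,  100.018]), [0.5, 0.5])
head top (array([ 450.909, -308.804,  155.578]), [0.2, 0.2])
pivot mid ray (array([ 476.073, -253.959,  124.372]), [0.2, 0.2]) [array([ 478.055, -252.82 ,  110.   ]), array([ 476.711, -253.506,  120.   ]), array([ 475.368, -254.192,  130.   ]), array([ 474.024, -254.877,  140.   ])]
pad half width vec:
```

Run:
```python
from h import *
import pickle
c=pickle.load(open("w1.pkl","rb"));T=camera_info("top");S=camera_info("side")
f=lambda x,y:(250+(x+.5)/6-.5,140+(y+.5)/6-.5)
sp=lambda x,y:(220+(x+.5)/4.5-.5,180+(y+.5)/4.5-.5)
for s,t in [((192,207),(313,290)),((217,292),(385,287)),((145,325),(388,350))]:print("console",tri([(S,s),(T,t)]))
print("knob",tri([(S,(157,212)),(T,(354,336))]),"wrist corner",[plane(c,(466,251),z)for z in(50,100,150)],[plane(c,(350,272),z)for z in(50,100,150)])
print("screw", tri([(c,f(656,217)),(S,sp(224,198))]))
R9=Rt@Ro.from_euler("z",90,degrees=True).as_matrix()
seat=np.array([496.5,-314.8,45])
for R in (R9,Rt@Ro.from_euler("z",-90,degrees=True).as_matrix()): print(R,inc(seat+135*a+51*ys,R))
```

```text
console (array([ 366.995, -294.192,  180.654]), [11.3, 11.3])
console (array([ 366.328, -444.838,  124.734]), [8.3, 8.3])
console (array([ 244.069, -448.78 ,  105.242]), [2.2, 2.2])
knob (array([ 300.807, -369.544,  242.386]), [0.0, 0.0]) wrist corner [array([ 362.334, -475.944,   50.   ]), array([ 371.516, -450.182,  100.   ]), array([ 380.698, -424.42 ,  150.   ])] [array([ 358.541, -308.932,   50.   ]), array([ 368.21 , -304.623,  100.   ]), array([ 377.879, -300.315,  150.   ])]
screw (array([ 477.891, -327.6  ,  135.17 ]), [0.2, 0.2])
[[-0.149 -0.929  0.339]
 [-0.989  0.14  -0.051]
 [ 0.    -0.343 -0.939]] [-0.005 -0.004  1.576 -0.005 -0.022  0.117]
[[ 0.149  0.929  0.339]
 [ 0.989 -0.14  -0.051]
 [ 0.     0.343 -0.939]] [ 0.004 -0.005 -1.565 -0.005 -0.022  0.117]
```

move_arm --increments '[[[0,0,0.145,-0.005,-0.022,0,0.0],[0,0,0.29,-0.005,-0.022,0,0.0],[0,0,0.435,-0.005,-0.022,0,0.0],[0,0,0.58,-0.005,-0.022,0.01,0.0],[0,0,0.725,-0.005,-0.022,0.02,0.0],[0,0,0.87,-0.005,-0.022,0.03,0.0],[0,0,1.015,-0.005,-0.022,0.04,0.0],[0,0,1.16,-0.005,-0.022,0.05,0.0],[0,0,1.305,-0.005,-0.022,0.06,0.0],[0,0,1.45,-0.005,-0.022,0.07,0.0],[-0.005,-0.004,1.576,-0.005,-0.022,0.08,0.0],[-0.005,-0.004,1.576,-0.005,-0.022,0.1,0.0],[-0.005,-0.004,1.576,-0.005,-0.022,0.117,0.0],[-0.005,-0.004,1.576,-0.005,-0.022,0.117,0.0],[-0.005,-0.004,1.576,-0.005,-0.022,0.117,0.0]]]'

```text
clock: 4.3
position: [459.2, -257.4, 171.2]
eef_rot: [-1.885, 2.189, -0.387]
contact_force: [0.5, 0.3, 0.0]
grip_width: -0.2
grasp_force: 0.0
```

Run:
```python
from h import *
from workcell import capture
import pickle
c=camera_info("wrist");im=capture("wrist")[:,:,::-1];s=observe();print(s["position"],s["joints"],s["contact_force"])
pickle.dump(c,open("w2.pkl","wb"));cv2.imwrite("pics/w2.png",im)
seat=np.array([496.5,-314.8,45]);d=s["position"]-seat
print("bore coords",d@xb,d@ys,d@a)
for n,p in dict(headtop=seat+134*a,collar=seat+96*a,pivot=seat+97*a+57*ys,hinge=seat+62*a+88*ys,tcp=s["position"]).items():print(n,p,proj(c,p))
```

```text
[ 459.11  -257.42   171.562] [-0.234  0.026 -0.362 -0.039 -0.834  0.106] [ 0.402 -0.659 -0.177]
bore coords 0.6136946389082253 51.147872322892134 134.50596630413332
headtop [ 451.068 -307.934  170.876] [320.966 156.5  ]
collar [ 463.951 -309.881  135.18 ] [320.339 149.546]
pivot [ 472.13  -253.47   136.119] [320.184 232.216]
hinge [ 488.63  -224.611  103.241] [319.786 250.363]
tcp [ 459.11  -257.42   171.562] [319.641 248.009]
```

View pics/w2.png

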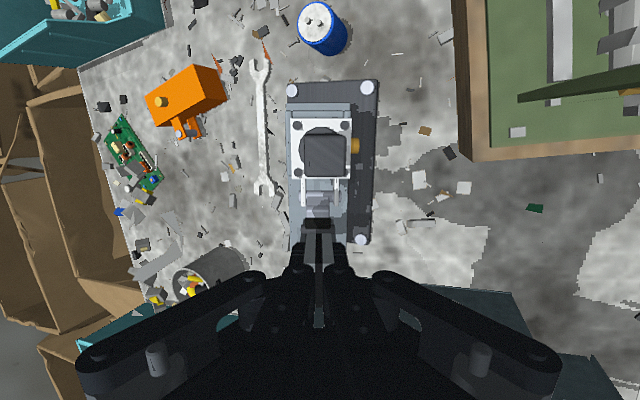

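The view shows the fingers right above the clamp pad at (318,225). The rod head's top is at about (325,155), with the spanner, tin and capacitor clear. Now I press the pad.

move_arm --increments '[[[0,0,0,0,0,0.015,0.0],[0,0,0,0,0,0.03,0.0],[0,0,0,0,0,0.034,0.0],[0,0,0,0,0,0.038,0.0],[0,0,0,0,0,0.042,0.0],[0,0,0,0,0,0.046,0.0],[0,0,0,0,0,0.05,0.0],[0,0,0,0,0,0.05,0.0]]]'

```text
clock: 5.15
position: [475.8, -260.8, 125.2]
eef_rot: [-1.883, 2.188, -0.391]
contact_force: [-0.9, -0.6, 1.2]
grip_width: -0.1
grasp_force: 0.6
```

move_arm --increments '[[[0,0,0,0,0,0.002,0.0],[0,0,0,0,0,0.004,0.0],[0,0,0,0,0,0.005,0.0],[0,0,0,0,0,0.005,0.0]]]'

```text
clock: 5.55
position: [476.4, -259.8, 118.0]
eef_rot: [-1.884, 2.19, -0.385]
contact_force: [-0.6, -0.1, 1.4]
grip_width: -0.0
grasp_force: 0.5
```

move_arm --increments '[[[0,0,0,0,0,0.001,0.0],[0,0,0,0,0,0.002,0.0],[0,0,0,0,0,0.003,0.0],[0,0,0,0,0,0.003,0.0]]]'

```text
clock: 5.95
position: [477.2, -260.4, 116.6]
eef_rot: [-1.884, 2.19, -0.387]
contact_force: [-7.8, 2.4, 11.8]
grip_width: 0.1
grasp_force: 7.0
```

Run:
```python
from h import *
s=observe();seat=np.array([496.5,-314.8,45]);d=s["position"]-seat
print("bore coords",d@xb,d@ys,d@a,s["contact_force"],s["contact_force"]@a)
```

```text
bore coords -1.0295494277808113 50.95041008781978 76.59955224568381 [-7.759  2.364 11.751] 13.790544564178681
```

move_arm --increments '[[[0,0,0,0,0,0.001,0.0],[0,0,0,0,0,0.002,0.0],[0,0,0,0,0,0.002,0.0]]]'

```text
clock: 6.25
position: [477.6, -260.5, 116.1]
eef_rot: [-1.884, 2.189, -0.388]
contact_force: [-14.7, 7.3, 23.5]
grip_width: 0.2
grasp_force: 13.7
```

move_arm --increments '[[[0,0,0,0,0,-0.01,0.0],[0,0,0,0,0,-0.03,0.0],[0,0,0,0,0,-0.06,0.0],[0,0,0,0,0,-0.09,0.0],[0,0,0,0,0,-0.11,0.0],[0,0,0,0,0,-0.11,0.0],[0,0,0,0,0,-0.11,0.0]]]'

```text
clock: 6.95
position: [440.7, -254.3, 216.5]
eef_rot: [-1.883, 2.19, -0.384]
contact_force: [0.1, 0.5, -0.4]
grip_width: 0.3
grasp_force: 0.0
```

Run:
```python
from h import *
from workcell import capture
import pickle
c=camera_info("wrist");im=capture("wrist")[:,:,::-1];s=observe();print(s["position"],s["contact_force"])
pickle.dump(c,open("w3.pkl","wb"));cv2.imwrite("pics/w3.png",im)
seat=np.array([496.5,-314.8,45]);d=s["position"]-seat
print("bore coords",d@xb,d@ys,d@a)
for n,p in dict(headtop=seat+134*a,pivotshut=seat+77.5*a+44*ys,pivotopen=seat+97*a+57*ys).items():print(n,proj(c,p))
cv2.imwrite("pics/c4.png",cv2.resize(im[80:260,250:400],None,fx=3.3,fy=3.3,interpolation=cv2.INTER_CUBIC))
```

```text
[ 440.405 -254.242  215.672] [-0.194 -0.627 -0.01 ]
bore coords -2.080233789283192 51.49479740884386 182.44652685248911
headtop [316.927 147.641]
pivotshut [317.183 190.43 ]
pivotopen [317.191 210.324]
```

View pics/c4.png

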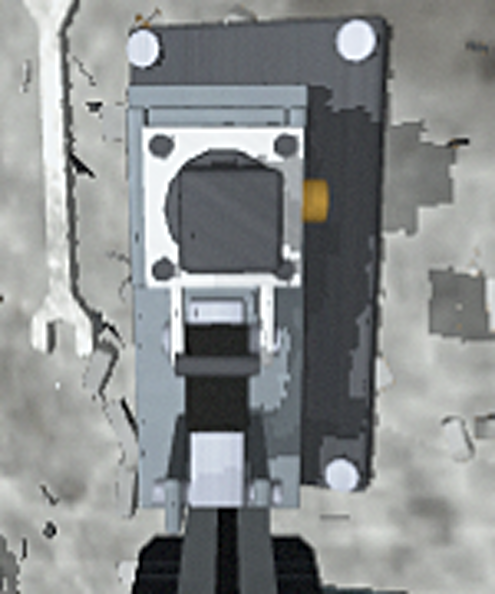

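The clamp pivot rod is at (316,191), exactly the shut prediction, so it stays clipped with the fingers off. The head's top face is at about (320,147). Next I refine the head centre.

Run:
```python
from h import *
import pickle
c=pickle.load(open("w3.pkl","rb"));g=cv2.cvtColor(cv2.imread("pics/w3.png"),cv2.COLOR_BGR2GRAY).astype(int)
for v in (140,150,158):print(v,g[v,298:345])
for u in (313,320,330):print(u,g[122:172,u])
f=lambda x,y:(250+(x+.5)/3.3-.5,80+(y+.5)/3.3-.5)
seat=np.array([496.5,-314.8,45])
def onb(uv,h):
    o,v=ray(c,uv);X=o+v*((h-(o-seat)@a)/(v@a));d=X-seat;return d@xb,d@ys
for p in [(161,146),(286,146),(163,270),(285,269)]:print("screw",onb(f(*p),90))
print("cyl",onb(f(223.75,207.75),90),"head",onb(f(231.5,221),134))
p=inc(seat,None);s=observe();print(s["position"]);d=s["position"]-seat;print(d@xb,d@ys,d@a)
R=Ro.from_rotvec(s["eef_rot"]).as_matrix();print(Rt@Ro.from_euler("z",90,degrees=True).as_matrix()-R)
```

```text
140 [248 255 102  95 105 101  63  95  94  96  96  97  92  92  95  92  96 100
 101  99  96  94  91  91  85  90  89  90  90  90  88  87  88  85  85  86
  61  70 160 152 161 160 165 156 115 121 129]
150 [243 247 253 127  90 100  70  94  99  93  80  95  95  90  92  96  94  94
  96  94  95  93  92  94  95  90  90  90  91  92  94  95  99  95  95  89
  56  66 158 148 146 152 153 115  51  49  56]
158 [199  93 105 213 255 255  94  80  95 101 100  99  96  96  95  94  96  96
  94  96  94  98  92  90  91  91  87  91  95  91  95  91  87  89  96  80
  49  64 158 150 210 208 197 110  49  52  54]
313 [241 247 238 117  70  98  98  90  55  51  83  86  94  92  97  99 101  97
  92  92  91  94  94  92  94  96  92  95  96  91  93  94  97  97  97  96
  94  94  92  82  66 221 252 244 230 174 147 141  96 154]
320 [240 248 243 122  73  95  84  53  37  56  78  83  91  89  91  86  90  88
  91  94  97  94  94  93  93  91  93  92  92  93  94  93  95  93  91  94
  92  88  92  76  65 201 239 235 222 166 150 142  91 153]
330 [237 240 242 244 234 181 191 155  61  47  83  87  94  91  87  89  90  88
  88  87  92  87  88  86  88  91  94  96  99  94  91  91  86  90  93  91
  87  93  86  70 103 206 236 227 237 246 248 249 251 247]
screw (np.float64(15.299769413230688), np.float64(-15.570934305012358))
screw (np.float64(-15.937415344812255), np.float64(-15.528428343426661))
screw (np.float64(15.385593504204252), np.float64(15.485531151264121))
screw (np.float64(-16.144959687121816), np.float64(15.279641354076448))
cyl (np.float64(-0.3475063687824376), np.float64(-0.32332249646798583)) head (np.float64(-1.9693894970250483), np.float64(-0.6875515761008516))
[ 440.405 -254.242  215.672]
-2.080233789283192 51.49479740884386 182.44652685248911
[[ 0.     0.001  0.003]
 [-0.    -0.001 -0.002]
 [ 0.001 -0.003  0.001]]
```

```bash
cat >> h.py <<'E'
from workcell import capture
def still(n=8):
    P=[];C=[];F=[];Q=[]
    for _ in range(n):
        s=observe();c=camera_info("wrist");P.append(s["position"]);F.append(s["contact_force"]);C.append(-c["R"].T@c["t"]);Q.append(s["ft_torque"]);im=capture("wrist")
    R=Ro.from_rotvec(s["eef_rot"]).as_matrix()
    return np.array(P),np.array(C),np.array(F),np.array(Q),c,R,im
E
python3 - <<'E'
from h import *
P,C,F,Q,c,R,im=still(8)
print("std",P.std(0),C.std(0),F.std(0));print(P.mean(0),F.mean(0))
print("cam in tool",R.T@(C.mean(0)-P.mean(0)), "axis",R.T@c["R"][2])
c=dict(c);c["t"]=-c["R"]@C.mean(0)
seat=np.array([496.5,-314.8,45]);d=P.mean(0)-seat;print("tcp bore",d@xb,d@ys,d@a)
def onb(uv,h):
    o,v=ray(c,uv);X=o+v*((h-(o-seat)@a)/(v@a));d=X-seat;return d@xb,d@ys
f=lambda x,y:(250+(x+.5)/3.3-.5,80+(y+.5)/3.3-.5)
print("cyl",onb(f(223.75,207.75),90),"head",onb((319.4,147),134))
E
```

```text
std [0.133 0.126 0.31 ] [0.097 0.085 0.308] [0.431 0.574 0.539]
[ 440.493 -254.426  215.666] [ 0.095 -0.008  0.214]
cam in tool [  68.119   -1.039 -142.618] axis [-0.27   0.001  0.963]
tcp bore -1.9746540352993955 51.32638187349908 182.40128443608077
cyl (np.float64(-0.7171410243957286), np.float64(-0.5904939445056997)) head (np.float64(-2.013368647166654), np.float64(-0.6870014177220051))
```

Run:
```python
from h import *
g=cv2.cvtColor(cv2.imread("pics/w3.png"),cv2.COLOR_BGR2GRAY).astype(int)
for v in (242,248,256):print(v,g[v,295:345])
c=camera_info("wrist");s=observe();R=Ro.from_rotvec(s["eef_rot"]).as_matrix()
for z in (0,-5,-10,-15):print(z,proj(c,s["position"]+R@[0,0,z]),proj(c,s["position"]+R@[11,0,z]))
```

```text
242 [194 132  80  88  89  90  74  64  71  91  74  80  78  81  78  79  83  80
  80  78  62   9   7  20  19  13  24  74  83  78  79  81  82  78  78  81
  73  72  89  87  88  84  90  85  80  89 147 183 178 175]
248 [18 20 20 18 18 21 21 17 12 25 84 81 82 77 79 77 79 82 82 81 49 11 13 13
  8 14 22 63 82 79 80 79 82 81 77 80 80 74  4 13 17 26 20 13 14 16 19 17
 11 20]
256 [24 18 21 21 17 22 15 11 27 69 79 78 79 76 78 77 79 76 85 82 46 11 24 17
 20 15 21 58 83 82 78 77 73 75 76 77 78 77 62  9 18 16 15 17 13 24 16 21
 17 19]
0 [319.763 247.841] [319.78  229.653]
-5 [319.819 251.827] [319.838 233.138]
-10 [319.878 256.073] [319.899 236.856]
-15 [319.942 260.604] [319.965 240.83 ]
```

move_arm --increments '[[[0,0,0,0.02,0.0005,0,0.05],[0,0,0,0.04,0.0007,0,0.05],[0,0,0,0.052,0.0007,0,0.05],[0,0,0,0.052,0.0007,0,0.05],[0,0,0,0.052,0.0007,0,0.05],[0,0,0,0.052,0.0007,0.01,0.05],[0,0,0,0.052,0.0007,0.03,0.05],[0,0,0,0.052,0.0007,0.05,0.05],[0,0,0,0.052,0.0007,0.065,0.05],[0,0,0,0.052,0.0007,0.075,0.05],[0,0,0,0.052,0.0007,0.078,0.05],[0,0,0,0.052,0.0007,0.078,0.03],[0,0,0,0.052,0.0007,0.078,0.027],[0,0,0,0.052,0.0007,0.078,0.027]]]' --force 20

```text
clock: 8.8
position: [459.0, -310.1, 144.1]
eef_rot: [-1.883, 2.19, -0.387]
contact_force: [-0.5, 0.0, -0.6]
grip_width: 27.6
grasp_force: 0.0
```

Run:
```python
from h import *
P,C,F,Q,c,R,im=still(8)
print(P.mean(0),F.mean(0),Q.mean(0),observe()["grip_width"],observe()["grasp_force"])
seat=np.array([496.5,-314.8,45]);d=P.mean(0)-seat;print("tcp bore",d@xb,d@ys,d@a)
im=im[:,:,::-1];cv2.imwrite("pics/w4.png",im);cv2.imwrite("pics/c5.png",cv2.resize(im[90:290,220:420],None,fx=3,fy=3,interpolation=cv2.INTER_CUBIC))
np.save("f0.npy",np.r_[F.mean(0),Q.mean(0)])
```

```text
[ 458.807 -310.03   143.713] [-0.09  -0.116  0.133] [0.149 1.014 0.014] 26.94930010711627 0.0
tcp bore -1.831852721186721 -0.9159120194047685 105.75257513477543
```

View pics/c5.png

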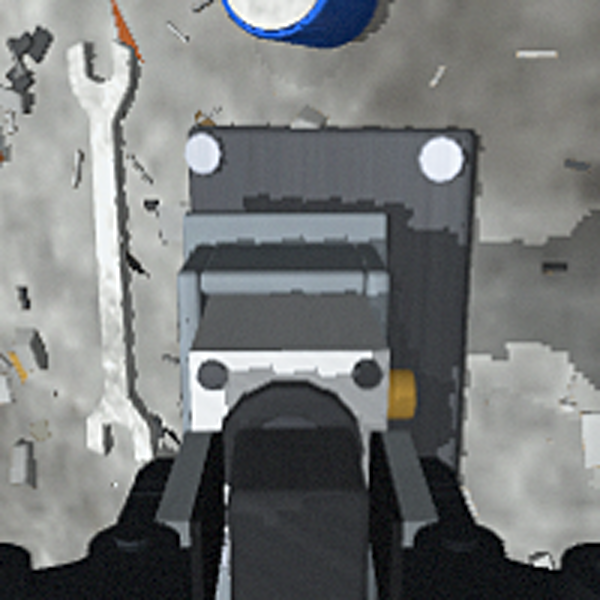

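The head sits between the pads, centred within about 0.3 mm (crop x 299.5 against 298), with the clamp hidden below. I close gently.

move_arm --increments '[[[0,0,0,0,0.0002,0,0.024],[0,0,0,0,0.0002,0,0.022],[0,0,0,0,0.0002,0,0.018],[0,0,0,0,0.0002,0,0.018],[0,0,0,0,0.0002,0,0.018]]]' --force 20

```text
clock: 9.7
position: [458.9, -310.0, 143.4]
eef_rot: [-1.883, 2.19, -0.386]
contact_force: [2.4, 0.2, -0.4]
grip_width: 22.1
grasp_force: 20.3
```

```bash
cat > r.py <<'E'
from h import *
P,C,F,Q,c,R,im=still(6);s=observe();f0=np.load("f0.npy")
f=F.mean(0)-f0[:3];print(s["clock"],"grip",s["grip_width"],s["grasp_force"],"F(xb,ys,a)",f@xb,f@ys,f@a,"T",Q.mean(0)-f0[3:])
seat=np.array([496.5,-314.8,45]);d=P.mean(0)-seat;print("tcp bore",d@xb,d@ys,d@a)
E
python3 r.py
```

```text
10.0 grip 21.97842109655752 20.70163607597351 F(xb,ys,a) 2.3400659087538886 0.30350911566723726 -0.6096737250651073 T [-0.092 -0.899  0.021]
tcp bore -1.8593053810349385 -0.8733261676701773 105.46510339960624
```

move_arm --increments '[[[0,0,0,0,0,-0.003,0.018],[0,0,0,0,0,-0.006,0.018],[0,0,0,0,0,-0.01,0.018],[0,0,0,0,0,-0.014,0.018],[0,0,0,0,0,-0.015,0.018],[0,0,0,0,0,-0.015,0.018]]]' --force 30

```text
clock: 10.6
position: [453.5, -309.2, 157.7]
eef_rot: [-1.884, 2.19, -0.386]
contact_force: [3.1, -0.7, 0.8]
grip_width: 21.3
grasp_force: 31.6
```

```bash
python3 r.py
```

```text
10.9 grip 21.420040502087527 31.63389265537262 F(xb,ys,a) 2.80527218284184 0.49600324109486743 0.18594686679301733 T [-0.045 -1.188  0.042]
tcp bore -2.0931311147160456 -0.9342124293206966 120.65526552283166
```

move_arm --increments '[[[0,0,0,0,-0.0003,-0.004,0.018],[0,0,0,0,-0.0003,-0.008,0.018],[0,0,0,0,-0.0003,-0.012,0.018],[0,0,0,0,-0.0003,-0.016,0.018],[0,0,0,0,-0.0003,-0.016,0.018]]]'

```text
clock: 11.4
position: [447.9, -308.4, 172.9]
eef_rot: [-1.884, 2.191, -0.385]
contact_force: [1.2, -0.3, 1.1]
grip_width: 21.7
grasp_force: 30.6
```

```bash
python3 r.py
```

```text
11.7 grip 21.786899056418317 30.6149822473526 F(xb,ys,a) 1.2461396158571356 0.528022382046499 -0.23831775367207803 T [-0.074 -0.673 -0.016]
tcp bore -2.1969026773912335 -0.915849699008479 136.6077545046227
```

Lifted 31 mm so far; another 15.5 mm gives about 46.5 mm.

move_arm --increments '[[[0,0,0,0,-0.0002,-0.004,0.018],[0,0,0,0,-0.0002,-0.008,0.018],[0,0,0,0,-0.0002,-0.012,0.018],[0,0,0,0,-0.0002,-0.0155,0.018],[0,0,0,0,-0.0002,-0.0155,0.018],[0,0,0,0,-0.0002,-0.0155,0.018]]]'

```text
clock: 12.3
position: [442.9, -307.5, 186.9]
eef_rot: [-1.884, 2.191, -0.384]
contact_force: [-0.3, 0.3, -1.2]
grip_width: 21.3
grasp_force: 29.6
```

```bash
python3 r.py
python3 - <<'E'
from h import *
S=capture("side")[170:300,210:330,::-1];W=capture("wrist")[90:290,220:420,::-1]
S=cv2.resize(S,None,fx=4.3,fy=4.3,interpolation=cv2.INTER_CUBIC)[:559];W=cv2.resize(W,None,fx=1.4,fy=1.4)
o=np.zeros((560,800,3),np.uint8);o[:559,:516]=S;o[:280,519:799]=W;cv2.imwrite("pics/fin.png",o)
E
```

```text
12.6 grip 21.43395250397809 29.405552744865417 F(xb,ys,a) -0.5282382866976517 0.1747093118628932 -1.757232060369893 T [-0.03   0.108 -0.02 ]
tcp bore -2.1333021014734923 -0.8051817207294849 151.6989362275648
```

View pics/fin.png

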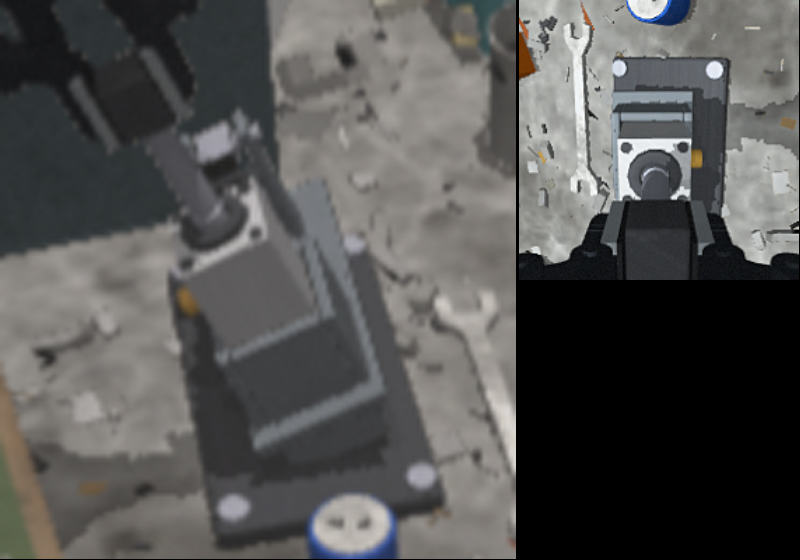

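Run:
```python
from h import *
S=camera_info("side");seat=np.array([495.5,-315.3,45])
f=lambda u:(np.array(u)-[210,170])*4.3
for n,h in [("collar",96),("head underside",152),("head mid",166),("head top",180)]:print(n,f(proj(S,seat+h*a)))
print("clamp tip",f(proj(S,seat+76*a+50*ys)))
```

```text
collar [207.912 214.751]
head underside [149.743 117.926]
head mid [134.451  92.434]
head top [118.842  66.4  ]
clamp tip [211.473 176.513]
```

The final picture shows the rod head held by the pads at about (135,97), the collar at (213,222) and the cylinder seated. Those spacings match a lift of about 46 mm, which puts the groove about 6 mm above the collar. The measured load is the rod's own weight, so it isn't jammed. Handing in.

```bash
python3 -c "
from workcell import *
print(sign_off())"
```

```text
the job is handed in; nothing more can be done
None
```

I clipped the clamp onto the pin, drew the rod straight out by about 46 mm so its groove is about 6 mm above the collar, and handed the job in still holding the rod at about 30 N; the verdict wasn't shown.

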